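# Hold a coating thickness gauge on the marked spot of a cover

## Task

Draw the paint thickness gauge out of the tool block and stand it upright on the coated cover, its foot wholly inside the drawn ring. Press lightly, just until the sprung tip is in and the foot sits flat on the paint, and finish while still holding it there with that light push, so that the reading can be taken. Leave the other tools in the block and do not shift the V-block.

Things in the scene. Friction and masses are not known exactly. Their poses are not given: they have to be found in the camera images.
- gauge: Pen-type paint thickness gauge, loose, 0.13 kg, upright in any one of the block's bores. Origin: centre of its foot (flat lower end); z up along it. Steel sleeve 16 mm dia from 0 to 50 mm, then a round black body 26 mm dia from 50 to 150 mm: grip it there (balance at 75 mm). Its shoulder rests on the block's top, the foot 50 mm down the bore: lift over 55 mm to clear foot and tip.
- gauge_tip (a joint): Sprung measuring tip in the middle of the gauge's foot: a steel pin 6 mm in diameter that sticks 5 mm out of the foot when free (0) and is pushed in flush with the foot at 0.005 m. It starts to move at 2 N and is fully in at about 5 N; beyond that the foot itself stands on the surface, which is hard.
- block: Wooden tool block, fixed, 190 x 48 x 75 mm (x, y, z), origin at the centre of its underside. Three upright bores 18 mm dia, 62 mm deep, in a row along its x axis at -70, 0 and +70 mm, hold the gauge, a marker and a deburring tool in any order. Fingers have most room when they close along its y axis, across the row.
- marker: Bystander: felt marker 16 mm in diameter, 138 mm long, pale barrel and black cap, standing in another bore of the block, cap up (top 151 mm above the table). Origin at its lower end. Leave it.
- deburrer: Bystander: hand deburring tool, grey handle 16 mm in diameter, thin hooked steel blade on top, 138 mm long, standing in another bore of the block (top 151 mm above the table). Origin at its lower end. Leave it.
- cover: Cream powder-coated sheet-steel cover lying flat, fixed to the table: 240 x 170 x 24 mm (x, y, z), folded edges, top sheet 3 mm thick, four 8 mm screw holes near the corners and an oblong cut-out 50 x 90 mm centred at x = +75 mm. Origin at the centre of its underside; the painted top is 24 mm above the table.
- mark: The marked spot: a ring drawn with a dark felt pen on the top of the cover, 30 mm inside and 35 mm outside diameter, flat (no height). Origin at its centre, on the painted surface, z up.
- vblock: Bystander: dark steel V-block 80 x 75 x 50 mm, 1.6 kg, loose on the table beyond the cover and the block. Origin at the centre of its underside. Leave it. A red parts bin 65 mm high also stands out there.
There are look-alikes about, which are no part of the job. Leave any yellow look-alike of the gauge alone. Of the things shaped like the block, the wooden one is meant.

How it is judged:
By the outcome, as a careful person would: the job done as asked, in the order asked, and still so for the second after the job is handed in, while the arm keeps its last pose, push and grip.
It also fails if it takes over 42 s, if anything falls off the work surface, if the arm or the gripper's body presses on something with over 40 N, if the wrist force passes 120 N, or if a joint passes its speed limit or range.

## Robot

A 6-joint arm with a two-finger parallel gripper is mounted at the origin on the work surface. World frame = base frame: x ahead of the robot, y to its left, z up, the work surface at z = 0. Lengths are in m, angles in rad, forces in N, time in s.
With the tool pointing down it reaches from about 0.3 to 0.825 m from the base axis. Payload 5.4 kg.
Tool frame: the origin (TCP) lies at the very end of the fingers, on their centre line; the grasp point (between the pads) lies 19 mm behind it; z points along the fingers, y is the line along which they close (so a half turn about z gives the same grasp; the last joint's range is limited). The gripper opens to 92 mm and grips with 3 to 60 N. Pads are 20 mm wide; open, the fingers measure 128 mm over their backs; the gripper's body (75 mm by 189 mm) begins 69 mm behind the grasp point.
Start: joints at [-1.55, 0.158, 1.597, -0, 1.386, -0.21], TCP at [0.132, -0.56, 0.215] pointing down, gripper open.
Joint ranges: [-2.91, 2.91], [-0.94, 2.29], [0.18, 2.7], [-1.29, 4.43], [0.17, 2.64], [-3, 3]. Speed limits (rad/s): [2.57, 2.57, 3.14, 3.14, 3.14, 3.14].

## Interface

Orientations are given as a unit quaternion [x, y, z, w].
In Python, from cell import move_to, move_linear, movej, ungrasp, gripper_close, pause, solve_ik, state, capture, MotionError, job_done gives the robot as it stands. Calls block until the motion is done:
- move_to(position, orientation): joint-space move of the TCP to a pose.
- move_linear(position, attitude=None, v=0.15, until_force=None): straight line of the TCP; attitude=None keeps the orientation; v is the mean speed in m/s. With until_force (N) it stops when the force on the tool has changed by that much, and returns True; else False.
- movej(angles): joint-space move.
- ungrasp() and gripper_close(grasp_force=None): open the fingers fully, or close them until they stop; grasp_force is the grip in N (None keeps the last).
- pause(seconds).
- solve_ik(position, orientation): joint angles nearest the present ones, or None.
- state(): the state.
- capture(name): name is "scene" or "side" or "wrist"; returns a dict with "img" (384x512x3 uint8, blue, green, red), "mtx" (3x3 intrinsics, pixels), "eye" and "rotation" of the camera in the world. Camera axes: x right, y up, looking along -z (the intrinsics and any distortion apply to the point x, -y, -z); pixel columns grow to the right and rows downward; lengths in m; the calibration is good to about 2 mm. A picture is of the moment at which its call begins. There is no depth.
A pose or a line that the arm cannot do raises MotionError and nothing moves.
- job_done(): hands the job in; it is judged then, once.
The state is a dict: "clock": time; "qpos": joint angles; "joint_velocities": joint speeds; "joint_torque": joint torques, N m; "eef_pos": TCP position; "tool_rot": TCP orientation; "force": force on the tool from outside, world axes, zero at the start; "torque": the same for the moment, N m; "opening": finger opening in m; "grip_force": force on a finger pad.
Only numpy, scipy, OpenCV 4.12 (cv2) and the standard library are available. Lean on these libraries where they do the work, as an engineer would, in place of code of your own. Each camera call takes 0.05 s, during which the arm holds its last target. There are 200 camera calls.

## Working session

There is one attempt and no reset: what is moved stays moved. The work goes in short steps, each a Python script; the robot and the scene stay as the last script left them, time stands still between calls to the robot, and variables do not carry over. Pictures are saved under pics/ and viewed, at most 10 in all, crops included, and the job is handed in when it is done.

```bash
ls; mkdir -p pics
python3 - <<'E'
from cell import *
import cv2,numpy as np
for n in ("scene","side"):
    c=capture(n); cv2.imwrite(f"pics/{n}0.png",c["img"]); print(n,c["mtx"].tolist(),c["eye"],np.round(c["rotation"],3).tolist(),[k for k in c])
s=state();print(s)
E
```

```text
pics
scene [[347.096746001723, 0.0, 253.49097347598592], [0.0, 347.096746001723, 190.63180662877295], [0.0, 0.0, 1.0]] [1.03948947 0.36023407 0.47700142] [0.194, 0.407, 0.816, 0.362] ['img', 'mtx', 'eye', 'rotation']
side [[385.93428676906876, 0.0, 248.61762624529462], [0.0, 385.93428676906876, 194.71458485942216], [0.0, 0.0, 1.0]] [ 0.55313564 -0.6488806   0.61683728] [0.392, -0.016, -0.043, 0.919] ['img', 'mtx', 'eye', 'rotation']
{'clock': 0.1, 'qpos': array([-1.55008610e+00,  1.59031996e-01,  1.59807308e+00, -1.67067376e-05,
        1.38619023e+00, -2.10123346e-01]), 'joint_velocities': array([-0.00189107,  0.00017445, -0.00315872,  0.0001842 , -0.00159887,
        0.00038721]), 'joint_torque': array([-3.45489170e-04, -3.86504602e+01, -3.22960353e+01,  7.02979811e-02,
        3.39935103e-02, -5.11656117e-05]), 'eef_pos': array([ 0.13150306, -0.55919132,  0.21370819]), 'tool_rot': array([ 9.93346336e-01,  1.15162200e-01,  7.23323573e-05, -8.48287409e-04]), 'force': array([-0.92208616, -0.48721949,  0.14294429]), 'torque': array([-0.02361645,  0.00391939,  0.03286454]), 'grip_force': 0.0, 'opening': 0.09157368992920245}
```

View pics/scene0.png

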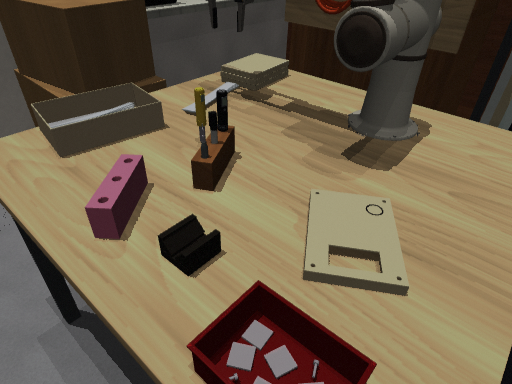

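View pics/side0.png

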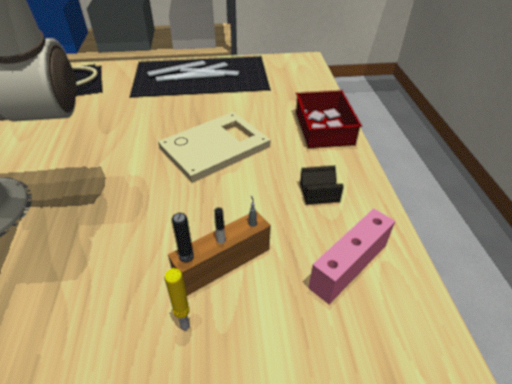

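Scene: block at about (215,160), with the black gauge in the bore nearest the robot (top 222,92). A yellow look-alike stands behind the block (200,95), and the ring is at (375,210). Side: gauge top (180,215), ring (181,141), yellow one at (178,300) in front of the block.

```bash
cat > h.py <<'E'
from cell import *
import cv2,numpy as np
from scipy.spatial.transform import Rotation as R
def rot(c): 
    r=np.array(c["rotation"]); return r if r.shape==(3,3) else R.from_quat(r).as_matrix()
def onplane(c,uv,z):
    K=c["mtx"]; d=np.linalg.inv(K)@[uv[0],uv[1],1]; d=rot(c)@(d*[1,-1,-1])
    return c["eye"]+d*(z-c["eye"][2])/d[2]
def proj(c,p):
    q=(rot(c).T@(np.array(p)-c["eye"]))*[1,-1,-1]; q=np.array(c["mtx"])@q; return q[:2]/q[2]
def down(a): # tool down, closing axis (y) at world angle a
    y=np.array([np.cos(a),np.sin(a),0]); z=np.array([0,0,-1.]); return R.from_matrix(np.c_[np.cross(y,z),y,z]).as_quat()
E
python3 - <<'E'
from h import *
S=capture("scene");D=capture("side")
print("ring",onplane(S,(375,210),.024),onplane(D,(181,141.5),.024))
print("gauge top",onplane(S,(222,91),.225),onplane(D,(180,216),.225),"marker",onplane(S,(212,114),.151),onplane(D,(219,210),.151))
print("yellow base",onplane(D,(184,328),.0),"top",onplane(D,(173,272),.15),onplane(S,(200,89),.15),onplane(S,(200,89),.175))
for uv in [(171,256),(268,221)]: print("blk corner",onplane(D,uv,.075))
for uv in [(194,155),(217,160),(236,128)]: print("blk S",onplane(S,uv,.075))
for uv in [(179,285),(269,240)]:print("low edge",onplane(D,uv,0))
for n,c in(("S",S),("D",D)): cv2.imwrite(f"pics/crop{n}.png",cv2.resize(c["img"][75:195,170:270] if n=="S" else c["img"][190:340,140:290],None,fx=4,fy=4,interpolation=2))
E
```

```text
ring [0.45053556 0.18889361 0.024     ] [0.45160005 0.18245089 0.024     ]
gauge top [ 0.57258918 -0.12910545  0.225     ] [ 0.49058352 -0.27523048  0.225     ] marker [ 0.55053884 -0.18695061  0.151     ] [ 0.5433811  -0.19704907  0.151     ]
yellow base [ 0.47076762 -0.32337723  0.        ] top [ 0.47249302 -0.31434732  0.15      ] [ 0.46405065 -0.32537292  0.15      ] [ 0.50804425 -0.27295671  0.175     ]
blk corner [ 0.45443572 -0.22665736  0.075     ]
blk corner [ 0.63312524 -0.16111735  0.075     ]
blk S [ 0.6159474  -0.18113752  0.075     ]
blk S [ 0.59520749 -0.12827199  0.075     ]
blk S [ 0.45255977 -0.20719581  0.075     ]
low edge [ 0.45910094 -0.23704216  0.        ]
low edge [ 0.63949302 -0.14612032  0.        ]
```

View pics/cropD.png

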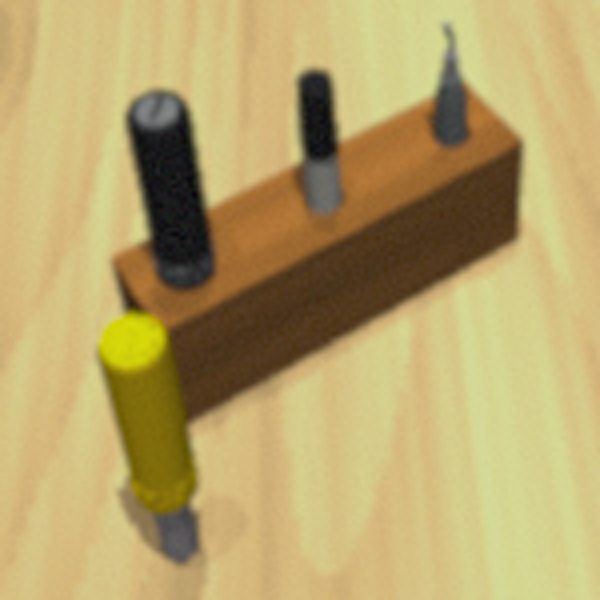

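Crop: block top corners at roughly (169,255), (181,274), (270,226), (256,212). The black gauge is in the left bore, with its top at about (180,216). The yellow gauge stands close by on the table.

Run:
```python
from h import *
S=capture("scene");D=capture("side")
f=lambda n,a: print(n,np.round(a[:2],4))
def crop(u,v): return (140+u/4-.4,190+v/4-.4)
f("gt D",onplane(D,crop(158,110),.175)); f("gt S",onplane(S,(222.5,92),.175))
f("g base D",onplane(D,crop(186,268),.075))
f("yel top D",onplane(D,crop(134,340),.15));f("yel base",onplane(D,crop(178,548),0))
for c in [(115,262),(165,335),(520,145),(465,88)]: f("blk",onplane(D,crop(*c),.075))
f("mk",onplane(D,crop(315,80),.151))
m=[]
for n,c in(("S",S),("D",D)):
    u,v=(375,210) if n=="S" else (181,141)
    g=cv2.cvtColor(c["img"],cv2.COLOR_BGR2GRAY)[v-9:v+10,u-13:u+14].astype(float)
    w=np.clip(np.median(g)-25-g,0,None); vv,uu=np.indices(w.shape)
    uu0=(w>0)
    e=cv2.fitEllipse(np.c_[uu[uu0],vv[uu0]].astype(np.float32)); print(n,e)
    f("ring",onplane(c,(u-13+e[0][0],v-9+e[0][1]),.024))
```

```text
gt D [ 0.4813 -0.2298]
gt S [ 0.4837 -0.2207]
g base D [ 0.4807 -0.2305]
yel top D [ 0.4729 -0.3189]
yel base [ 0.4709 -0.3208]
blk [ 0.4497 -0.2243]
blk [ 0.4728 -0.2646]
blk [ 0.6345 -0.1735]
blk [ 0.6128 -0.1345]
mk [ 0.5423 -0.196 ]
S ((13.583696365356445, 7.318425178527832), (12.41938304901123, 20.055316925048828), 71.47455596923828)
ring [0.4445 0.1873]
D ((12.558845520019531, 8.99672794342041), (7.76687479019165, 12.764344215393066), 84.68305969238281)
ring [0.4504 0.1848]
```

Run:
```python
from h import *
a=np.radians(119.4)
g=[0.4805,-0.229]
c=[]
for k in (a,a-np.pi):
    for p in ([*g,.27],[.448,.186,.2]):
        print(np.degrees(k),p,solve_ik(p,down(k)))
q0=state()["qpos"]
k=min((a,a-np.pi),key=lambda k:abs(solve_ik([*g,.27],down(k))[5]-q0[5]))
move_to([*g,.27],down(k)); s=state();print(s["clock"],s["eef_pos"],s["qpos"],s["force"])
w=capture("wrist"); print(w["eye"],w["rotation"],proj(w,[*g,.175]),proj(w,[*g,.075])); cv2.imwrite("pics/w1.png",w["img"])
```

```text
119.4 [0.4805, -0.229, 0.27] [-6.71949805e-01  1.40670062e-02  1.64166312e+00 -4.44089210e-16
  1.48586253e+00 -2.75587293e+00]
119.4 [0.448, 0.186, 0.2] [ 1.43756626e-01 -6.70425954e-02  1.85966272e+00 -4.44089210e-16
  1.34897253e+00 -1.94016650e+00]
-60.599999999999994 [0.4805, -0.229, 0.27] [-6.71949805e-01  1.40670062e-02  1.64166312e+00 -4.44089210e-16
  1.48586253e+00  3.85719722e-01]
-60.599999999999994 [0.448, 0.186, 0.2] [ 1.43756626e-01 -6.70425954e-02  1.85966272e+00 -4.44089210e-16
  1.34897253e+00  1.20142615e+00]
2.0667 [ 0.48012375 -0.22978525  0.26979919] [-6.73401885e-01  1.44157229e-02  1.64170203e+00 -2.97762703e-04
  1.48571694e+00  3.85586280e-01] [-0.5452439   0.5303472   0.28266656]
[ 0.54069879 -0.19512303  0.43852233] [-0.10770523  0.06362997 -0.50125573  0.8562088 ] [260.3040595  188.82729062] [260.28524264 168.16720923]
```

View pics/w1.png

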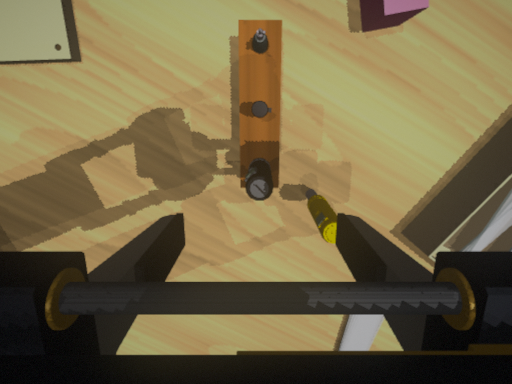

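Wrist: gauge top at (259,187), within 2 px of the prediction. Yellow gauge base at (308,192), top (331,232); I'll check its clearance to the finger.

Run:
```python
from h import *
w=capture("wrist")
print(onplane(w,(259,187),.175),onplane(w,(308,190),0),onplane(w,(330,235),.15),onplane(w,(260,107),.151))
a=np.radians(-60.6);u=np.array([np.cos(a),np.sin(a)]);v=np.array([-u[1],u[0]])
for y in (onplane(w,(308,190),0),onplane(w,(330,235),.15),np.array([.472,-.3198,0])): d=y[:2]-[.4805,-.229];print(d@u,d@v)
```

```text
[ 0.48138168 -0.22719637  0.175     ] [ 0.4740919  -0.31513879  0.        ] [ 0.46700973 -0.31906523  0.15      ] [ 0.54295889 -0.19366721  0.151     ]
0.07189954087449625 -0.047868679697521795
0.0718436509721642 -0.05596626681424696
0.07493353214398446 -0.051979378222776394
```

Run:
```python
from h import *
def st(n):
    s=state();print(n,round(s["clock"],2),np.round(s["eef_pos"],4),"F",np.round(s["force"],2),"T",np.round(s["torque"],3),"op",round(s["opening"],4),"g",round(s["grip_force"],1)); return s
k=np.radians(-60.6)
move_linear([.481,-.228,.106],v=.1);st("down")
gripper_close(25);st("closed")
print(move_linear([.481,-.228,.126],v=.05,until_force=15));st("lift20")
print(move_linear([.481,-.228,.21],v=.08,until_force=20));st("lifted")
for n in("scene","side","wrist"):
    c=capture(n);cv2.imwrite(f"pics/{n}2.png",c["img"])
```

```text
down 3.96 [ 0.4814 -0.2283  0.1066] F [-0.51  0.93  1.25] T [0.043 0.005 0.061] op 0.0916 g 0.0
closed 4.97 [ 0.481 -0.228  0.106] F [ 0.66 -0.47  0.36] T [-0.032  0.009  0.01 ] op 0.0256 g 25.0
False
lift20 5.52 [ 0.4811 -0.228   0.1262] F [-0.83 -0.4  -1.09] T [-0.031  0.015  0.026] op 0.0256 g 25.0
False
lifted 6.72 [ 0.4806 -0.2277  0.2092] F [ 0.04  0.15 -2.28] T [-0.023 -0.018  0.008] op 0.0257 g 25.0
```

Run:
```python
from h import *
k=np.radians(-60.6)
move_linear([.481,-.228,.25],v=.15)
move_to([.448,.186,.2],down(k)); pause(.2)
s=state();print(s["clock"],s["eef_pos"],s["force"])
w=capture("wrist");print(proj(w,[.448,.186,.024]),proj(w,[*s["eef_pos"][:2],s["eef_pos"][2]-.081]))
c=capture("scene")
im=np.hstack([w["img"],cv2.resize(c["img"][110:250,320:420],(288,384),interpolation=2)]);cv2.imwrite("pics/w3.png",im)
```

```text
9.025 [0.44848282 0.18530402 0.20012787] [-1.24895584  0.37361663 -1.71548527]
[259.95417014 171.90909986] [260.86789024 193.73814189]
```

View pics/w3.png

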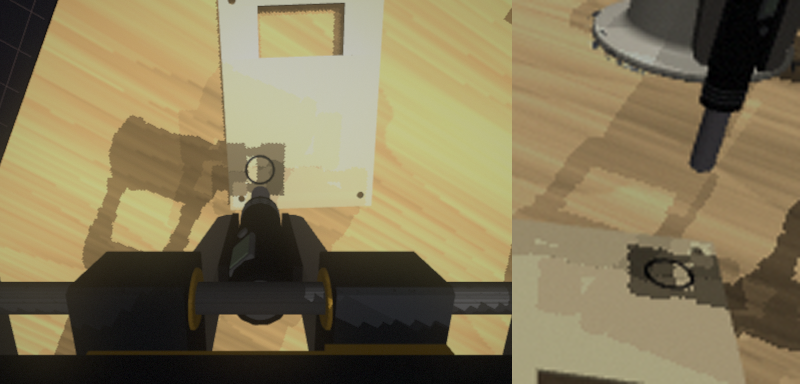

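Ring centre (260,170), gauge foot (260,192). Both are offset from the prediction by the same ~2 px, so the target is good and the gauge hangs upright.

Run:
```python
from h import *
def F(n=8):
    a=[]
    for _ in range(n): s=state();a.append([*s["force"],*s["eef_pos"]]);pause(.03)
    return np.mean(a,0)
move_linear([.448,.186,.116],v=.1);pause(.2)
f0=F();print(np.round(f0,4))
w=capture("wrist");c=capture("scene");d=capture("side")
print(proj(w,[.448,.186,.024]),proj(w,[.448,.186,.035]))
r=lambda i,y,x:cv2.resize(i[y:y+60,x:x+60],(266,266),interpolation=2)
cv2.imwrite("pics/w4.png",np.hstack([r(w["img"],130,230),r(c["img"],180,345),r(d["img"],110,150)]))
np.save("f0.npy",f0); print(state()["clock"])
```

```text
[ 0.142   0.1184 -1.5754  0.4483  0.186   0.1164]
[260.81617001 190.47985723] [260.84277775 193.77632702]
10.7333
```

View pics/w4.png

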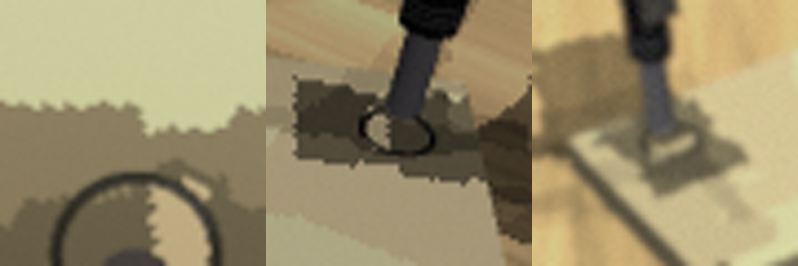

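Crop: the foot sits over the ring in all three views, possibly a few mm off in the direction along the wrist image's vertical. I'll measure this.

Run:
```python
from h import *
w=capture("wrist");c=capture("scene")
p=state()["eef_pos"]
th=np.linspace(0,2*np.pi,100)
circ=lambda c,o,z,r:np.array([proj(c,[o[0]+r*np.cos(t),o[1]+r*np.sin(t),z]) for t in th])
# scene: foot axis pixel vs ring
print("scene pred foot",proj(c,[*p[:2],p[2]-.081]),"ring",proj(c,[.448,.186,.024]),proj(c,[.448,.186,.05]))
def up(im,c,y,x,n=50,s=8):
    z=cv2.resize(im[y:y+n,x:x+n],(400,400),interpolation=cv2.INTER_CUBIC)
    for o,zz,r,col in(([.448,.186],.024,.01625,(0,0,255)),(p[:2],p[2]-.081,.008,(0,255,0)),(p[:2],p[2]-.031,.013,(255,128,0))):
        q=((circ(c,o,zz,r)-[x,y]+.5)*s).astype(np.int32); cv2.polylines(z,[q],True,col,1)
    return z
cv2.imwrite("pics/w5.png",np.hstack([up(w["img"],w,160,236),up(c["img"],c,175,350)]))
```

```text
scene pred foot [375.46543517 204.69688767] ring [374.25041601 208.8239095 ] [377.18235083 198.94218688]
```

View pics/w5.png

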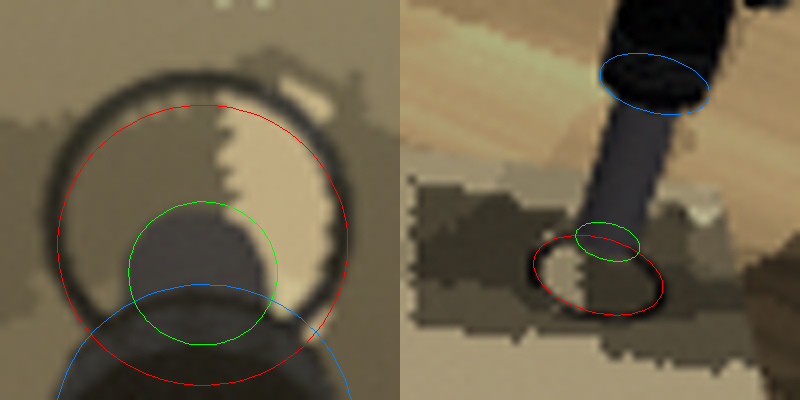

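Overlay: the wrist view puts the ring about 3 mm further along (0.87, 0.49) than assumed, and the scene view under 1 mm. Shifting 2 mm, then pressing.

```bash
cat > press.py <<'E'
from h import *
def F(n=8):
    a=[]
    for _ in range(n): s=state();a.append([*s["force"],*s["eef_pos"]]);pause(.03)
    return np.round(np.mean(a,0),4)
f0=np.load("f0.npy"); x,y=.4497,.187
move_linear([x,y,.113],v=.05)
z=.108
while z>.098:
    move_linear([x,y,z],v=.02); pause(.1); f=F(); d=f[2]-f0[2]; print(round(z,4),f,round(d,2),round(state()["clock"],2))
    if d>6.3: break
    z-=.0005 if d>3 else .001
E
python3 press.py
```

```text
0.108 [0.4266 0.4358 1.8489 0.45   0.187  0.1083] 3.42 11.85
0.1075 [1.0966 0.1767 2.1596 0.4499 0.187  0.1076] 3.73 12.47
0.107 [1.7614 0.5182 2.6442 0.4498 0.187  0.1071] 4.22 13.08
0.1065 [1.9032 0.0715 2.9252 0.4498 0.187  0.1066] 4.5 13.7
0.106 [2.1302 0.3424 2.9866 0.4498 0.187  0.106 ] 4.56 14.32
0.1055 [1.9657 0.2276 3.3232 0.4497 0.187  0.1055] 4.9 14.93
0.105 [2.206  0.1462 3.4849 0.4498 0.187  0.105 ] 5.06 15.55
0.1045 [1.6162 0.0385 6.6317 0.4499 0.187  0.1049] 8.21 16.17
```

Run:
```python
from h import *
pause(.3)
w=capture("wrist");c=capture("scene");d=capture("side")
s=state();print(s["clock"],s["force"],s["torque"],s["eef_pos"],s["grip_force"],s["opening"])
r=lambda i,y,x:cv2.resize(i[y:y+60,x:x+40],(266,400),interpolation=2)
cv2.imwrite("pics/w6.png",np.hstack([r(w["img"],150,240),r(c["img"],165,355),r(d["img"],95,160)]))
```

```text
16.6167 [ 1.05795826 -0.02506813  7.12770822] [ 0.0087195  -0.34508502 -0.0320408 ] [0.44989563 0.18704692 0.10495084] 24.999648928642273 0.026159534551396163
```

View pics/w6.png

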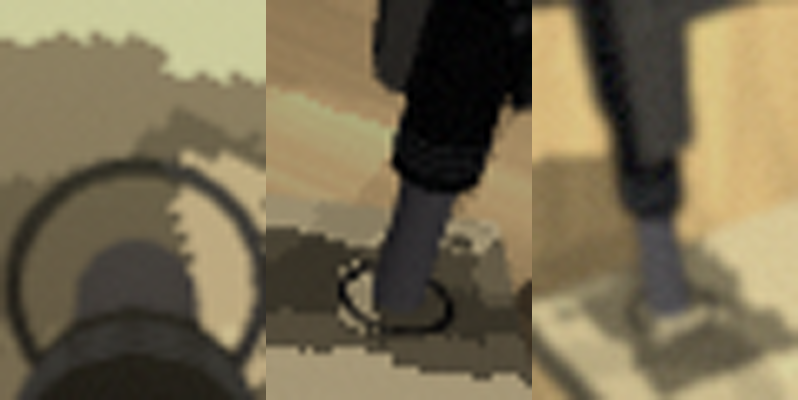

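Run:
```python
from h import *
A=[]
for i in range(10):
    s=state();A.append([*s["force"],*s["torque"],s["opening"]]);pause(.05)
print(np.round(np.mean(A,0),4),s["clock"])
m=R.from_quat(s["tool_rot"]).as_matrix();print("tool z",np.degrees(m[:2,2]))
# axis tilt from images: sleeve/body edge midpoints vs predicted vertical axis
p=s["eef_pos"]
for n in("scene","side"):
    c=capture(n);g=cv2.cvtColor(c["img"],cv2.COLOR_BGR2GRAY).astype(int)
    for h in (.015,.025,.035,.045,.06):
        q=proj(c,[p[0],p[1],.024+h]); r=int(round(q[1]));u=int(round(q[0]));print(n,h,np.round(q,1),r,u-12,g[r,u-12:u+13].tolist())
```

```text
[ 1.2056 -0.1714  6.5701 -0.0273 -0.3383 -0.0091  0.0257] 17.0667
tool z [0.01686875 0.00261867]
scene 0.015 [376.  203.8] 204 364 [53, 53, 52, 54, 135, 39, 37, 45, 33, 38, 42, 46, 46, 49, 49, 50, 57, 65, 68, 67, 66, 66, 67, 91, 90]
scene 0.025 [377.1 200. ] 200 365 [126, 126, 125, 126, 127, 127, 141, 138, 35, 36, 43, 47, 48, 47, 49, 49, 62, 105, 91, 90, 123, 141, 140, 139, 144]
scene 0.035 [378.3 196. ] 196 366 [127, 128, 128, 128, 126, 126, 129, 129, 56, 36, 41, 45, 44, 49, 49, 47, 60, 113, 118, 143, 145, 147, 147, 148, 150]
scene 0.045 [379.5 192.1] 192 367 [149, 151, 148, 137, 135, 138, 138, 142, 50, 21, 11, 7, 4, 4, 7, 5, 9, 7, 9, 25, 123, 152, 153, 153, 154]
scene 0.06 [381.3 186. ] 186 369 [158, 160, 159, 161, 161, 47, 12, 12, 10, 23, 9, 6, 4, 4, 4, 9, 6, 4, 6, 17, 116, 140, 142, 141, 142]
side 0.015 [179.7 135.7] 136 168 [108, 114, 121, 119, 115, 109, 104, 95, 84, 76, 80, 82, 77, 75, 79, 95, 109, 118, 120, 116, 119, 124, 142, 171, 195]
side 0.025 [179.2 132.5] 132 167 [104, 106, 104, 105, 107, 103, 105, 102, 98, 82, 80, 79, 79, 74, 79, 94, 114, 119, 140, 163, 173, 188, 197, 197, 197]
side 0.035 [178.7 129.2] 129 167 [120, 116, 114, 116, 114, 113, 106, 99, 91, 81, 77, 78, 76, 77, 109, 154, 176, 172, 171, 177, 183, 193, 193, 193, 195]
side 0.045 [178.1 125.9] 126 166 [120, 123, 118, 115, 118, 120, 111, 87, 62, 42, 32, 28, 33, 30, 34, 71, 120, 160, 172, 179, 183, 186, 187, 185, 185]
side 0.06 [177.4 120.8] 121 165 [120, 123, 120, 118, 118, 117, 108, 77, 41, 27, 22, 19, 25, 32, 22, 28, 42, 105, 162, 181, 186, 189, 193, 189, 188]
```

Tool is vertical, the gauge matches the predicted axis in the images, and the push is steady at about 8 N with the tip fully in. Handing in.

```bash
python3 -c "
from cell import *
print(job_done(), state()['clock'])"
```

```text
the job is handed in; nothing more can be done
the job is handed in; nothing more can be done
```

The job is handed in: the gauge stands upright on the cover with its foot inside the ring, about 2.5 mm off centre, still held with a steady push of about 8 N, tip fully in, after about 17 s on the robot's clock.

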